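# Bay the tray and snap the foot cap onto the leg stud

## Task

Push the plywood tray along the rollers until it is fully home against the end stop of the bay, then fit the wide round foot cap, open end down, on the stud in the tray and press it straight down until it clicks over the spring bumps and sits fully home. Keep pressing down firmly on the cap after the click (about 10 N) and finish like that, fingers still pressing; leave the square cap and the slim cap where they are.

Things in the scene. Friction and masses are not known exactly. Their poses are not given: they have to be found in the camera images.
- track: Fixed roller track, 142 mm wide (x), from y = -230 to 182, origin at table height; the tray travels to its +y. Six free steel rollers, tops 50 mm above the table, at y = -212 to -2 mm; then the bay, a flat bed at that height, from y = 25 to 170. Side guides 126 mm apart rise to 62 mm, along the bay to 86 mm. Past the bay a dark end stop, 100 mm high.
- bay_stop (a point): Centre of the face of the bay's end stop that the tray is pushed against, 70 mm above the table; axes as the track's (+y points into the stop).
- tray_front (a point): Centre of the outer face of the leading (+y) end wall of the tray, half-way up. The tray is a loose open plywood tray, 120 mm wide (x), 150 long (y), walls 40 high and 6 thick, about 0.75 kg, standing on the rollers. Home, this point meets bay_stop. Its +y is the direction of travel.
- tray_back (a point): Centre of the outer face of the tray's trailing (-y) end wall, half-way up, 70 mm above the table: the place to push. Nothing stands between the guides behind it. Pushing takes up to about 8 N once the tray slides on the bed.
- stud_top (a point): Centre of the top of the upright steel stud in the middle of the tray, 90 mm above the tray's underside (140 mm above the table). Stud 26 mm in diameter, chamfered to 18 at the top, 40 long above its 34 mm column. Four round spring bumps, 27 mm below the top, reach out to radius 16.5 and yield inwards; the cap's lip first meets them with the cap's top 20 mm above this point.
- cap_mid (a point): Centre of the foot cap: black, round, 42 mm in diameter and 42 high, 45 g, standing open end down. Top 4 thick, bore 38 deep and 35 wide, with a lip 29 wide at the mouth. It takes about 12 N until the lip passes the bumps, then the force drops (click). Fully home its top rests on the stud: this point is then 17 mm below stud_top. The walls bear a grip of 45 N.
- square_cap_mid (a point): Centre of a black plastic square cap, 40 x 40 x 36 mm, standing on the table: not for this stud, to be left alone.
- slim_cap_mid (a point): Centre of a black plastic slim round cap, 27 mm in diameter and 42 mm high, standing on the table: not for this stud, to be left alone.
- stud: The stud's upper 20 mm, on whose top the pressed cap bears; body origin on the tray's underside, under the stud's axis; x, y, z as the tray's.
- foot_cap: The foot cap with its origin at the centre of its open lower end; z along its axis towards the closed top.
Not all that is in view belongs to the job. What is shaped like the part that bears tray_front but red is not meant.

How it is judged:
By the outcome, as a careful person would: the job done as asked, in the order asked, and still so for the second after the job is handed in, while the arm keeps its last pose, push and grip.
It also fails if it takes over 72 s, if anything falls off the work surface, if the arm or the gripper's body presses on something with over 40 N, if the wrist force passes 120 N, or if a joint passes its speed limit or range.

## Robot

A 6-joint arm with a two-finger parallel gripper is mounted at the origin on the work surface. World frame = base frame: x ahead of the robot, y to its left, z up, the work surface at z = 0. Lengths are in m, angles in rad, forces in N, time in s.
With the tool pointing down it reaches from about 0.25 to 0.775 m from the base axis. Payload 4 kg.
Tool frame: the origin (TCP) lies at the very end of the fingers, on their centre line; the grasp point (between the pads) lies 19 mm behind it; y points along the fingers, x is the direction in which the jaws open and shut, and the axes are right-handed (so a half turn about y gives the same grasp; the last joint's range is limited). The gripper opens to 94 mm and grips with 3 to 60 N. Pads are 16 mm wide; open, the fingers measure 119 mm over their backs; the gripper's body (75 mm by 177 mm) begins 78 mm behind the grasp point.
Start: joints at [-1.44, 0.087, 1.371, -0, 1.684, -0.103], TCP at [0.127, -0.535, 0.206] pointing down, gripper open.
Joint ranges: [-3.1, 3.1], [-0.76, 2.03], [0.27, 2.55], [-1.08, 4.22], [0.17, 2.65], [-2.57, 2.57]. Speed limits (rad/s): [2.79, 2.79, 3.14, 3.14, 3.14, 3.14].

## Interface

Orientations are given as [roll, pitch, yaw] about the fixed x, y, z axes, in that order (R = Rz(yaw) Ry(pitch) Rx(roll)).
In Python, from bench import robot, snapshot, workorder gives the robot as it stands.
- The arm moves only by the tool play_rows, never from a script. Its argument "steps" is a list of rows, each an object of numbers: "x", "y", "z": the shift along the world's x, y, z in m; "rx", "ry", "rz": the turn, a rotation vector about the world's x, y, z in rad; "hand": the finger opening in m, from 0 to 0.094. A call has 1 to 8 rows; each row shifts and turns the commanded pose from where the row before left it; what a row does not reach is not made up. A row lasts 1/8 s, in which the tool goes at most 62.5 mm and 10.7 degrees, less where a joint would pass 70% of its speed; a pose out of reach is approached as far as the arm can. A call is refused whole if a number of a shift passes 0.0625 or a number of a turn 0.188, either way. A call with a gripper value outside its range is refused whole. The fingers move at their own pace and stop on an object; the grip force is fixed at half the most. Time passes only in rows, so rows that do not move let the fingers close. It gives the time, the measured TCP pose, the force and the opening at its end, in the units of the state.
- robot.get_obs(): the state, without advancing time (a new reading comes with each control period).
- snapshot(name): name is "scene" or "top" or "wrist"; returns a dict with "color" (420x560x3 uint8, red, green, blue), "range_z" (420x560 float32, m along the optical axis (not along the pixel's ray), 0 where there is no reading), "fov_y" (degrees; the focal length in pixels is half the picture's height over the tangent of half this angle, whatever the lens; pixels are square), "cx", "cy" (the principal point, pixels), "k1" (the pictures are not rectified: a ray, as slopes to the right and down, at radius r is drawn at 1 + k1 r^2 times it, then the intrinsics apply), "T" (4x4, takes a point from camera to world coordinates). Camera axes: x right, y down, z forward; pixel columns grow to the right and rows downward; lengths in m; the calibration is good to about 2 mm. A picture is of the moment at which its call begins.
- workorder.close_job(): hands the job in, once; it reports no verdict.
The state is a dict: "time": time; "joint_positions": joint angles; "qvel": joint speeds; "joint_torque": joint torques, N m; "tool_pos": TCP position; "ee_rot": TCP orientation; "wrist_force": force on the tool from outside, world axes, zero at the start; "wrist_torque": the same for the moment, N m; "width": finger opening in m.
Only numpy, scipy, OpenCV 4.12 (cv2) and the standard library are available. Lean on these libraries where they do the work, as an engineer would, in place of code of your own. Each camera call takes 0.05 s, during which the arm holds its last target.

## Working session

There is one attempt and no reset: what is moved stays moved. The work goes in short steps, Python scripts to look and compute and a tool call to move; the robot and the scene stay as the last step left them, time stands still between calls to the robot, and variables do not carry over. Pictures are saved under pics/ and viewed, and the job is handed in when it is done.

Besides the shell and the picture viewer there is one more tool, called after ">>>" as a command line: name --argument value ..., lists and objects as JSON in quotes. play_rows: Moves the arm, as the interface text tells. Its arguments: {"type":"object","properties":{"steps":{"type":"array"}},"required":["steps"]}

```bash
mkdir -p pics; ls; cat > h.py <<'E'
import numpy as np, cv2
from bench import robot, snapshot, workorder
def snap(name):
    s=snapshot(name); np.savez('last_'+name+'.npz',**{k:np.array(v) for k,v in s.items()}); return s
def load(name):
    d=np.load('last_'+name+'.npz'); return {k:d[k] for k in d.files}
def KD(s):
    h=s['color'].shape[0]; f=h/2/np.tan(np.radians(float(s['fov_y']))/2)
    return np.array([[f,0,float(s['cx'])],[0,f,float(s['cy'])],[0,0,1.]]),np.array([float(s['k1']),0,0,0,0])
def pts(s,uv):
    K,D=KD(s); uv=np.asarray(uv,float).reshape(-1,1,2)
    return cv2.undistortPoints(uv,K,D).reshape(-1,2)
def cloud(s):
    h,w=s['range_z'].shape; u,v=np.meshgrid(np.arange(w),np.arange(h))
    n=pts(s,np.stack([u,v],-1)).reshape(h,w,2); z=s['range_z'].astype(float)
    P=np.concatenate([n*z[...,None],z[...,None]],-1); T=np.array(s['T'])
    W=P@T[:3,:3].T+T[:3,3]; W[z<=0]=np.nan; return W
def onplane(s,uv,zp):
    n=pts(s,uv); T=np.array(s['T']); d=np.c_[n,np.ones(len(n))]@T[:3,:3].T; o=T[:3,3]
    return o+d*((zp-o[2])/d[:,2])[:,None]
def save(img,fn): cv2.imwrite('pics/'+fn,cv2.cvtColor(np.ascontiguousarray(img),cv2.COLOR_RGB2BGR))
E
python3 - <<'E'
from h import *
for n in ['scene','top','wrist']:
    s=snap(n); save(s['color'],n+'0.png'); print(n,s['fov_y'],s['cx'],s['cy'],s['k1'],np.round(s['T'],3).tolist())
o=robot.get_obs(); print(o)
E
```

```text
pics
scene 51.594431585153394 273.01643449326247 204.34276182846736 0.01868827692939363 [[0.756, 0.407, -0.513, 1.015], [0.655, -0.466, 0.595, -0.658], [0.003, -0.786, -0.619, 0.754], [0.0, 0.0, 0.0, 1.0]]
top 47.3073701649929 277.1419692759613 201.42888695618439 -0.05773881067503311 [[-0.016, -0.999, 0.049, 0.422], [-1.0, 0.015, -0.024, -0.015], [0.023, -0.049, -0.999, 1.073], [0.0, 0.0, 0.0, 1.0]]
wrist 69.83608203036293 278.0394390094866 211.23076477849227 -0.049047254771841395 [[0.232, -0.937, -0.263, 0.203], [-0.973, -0.224, -0.061, -0.516], [-0.002, 0.27, -0.963, 0.384], [0.0, 0.0, 0.0, 1.0]]
{'time': 0.15, 'joint_positions': array([-1.44012275e+00,  8.77991497e-02,  1.37186858e+00, -2.00744599e-05,
        1.68357170e+00, -1.03068533e-01]), 'qvel': array([ 0.00125211, -0.00337074, -0.00562218,  0.00051473, -0.00038181,
        0.00045233]), 'joint_torque': array([ 1.29462511e-03, -3.40643048e+01, -3.02792037e+01,  7.18514132e-02,
        3.05117690e-02, -1.17381487e-04]), 'tool_pos': array([ 0.12734381, -0.53464345,  0.20458497]), 'ee_rot': array([-1.57064674,  0.00164009, -1.33705634]), 'wrist_force': array([-0.44405658, -0.28760945, -0.4644285 ]), 'wrist_torque': array([ 0.0080582 ,  0.03046049, -0.01341748]), 'width': 0.09401085892465963}
```

View pics/scene0.png

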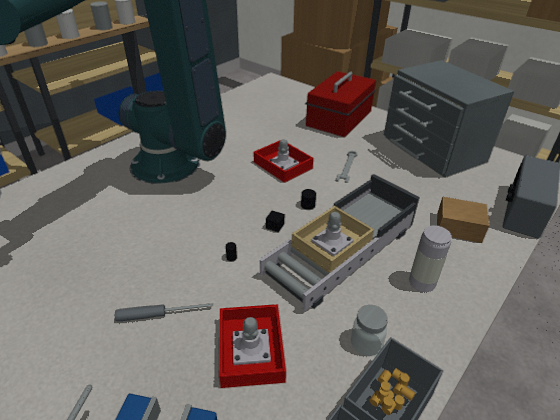

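View pics/top0.png

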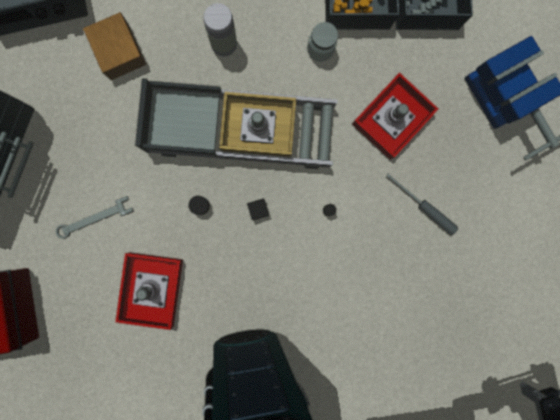

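View pics/wrist0.png

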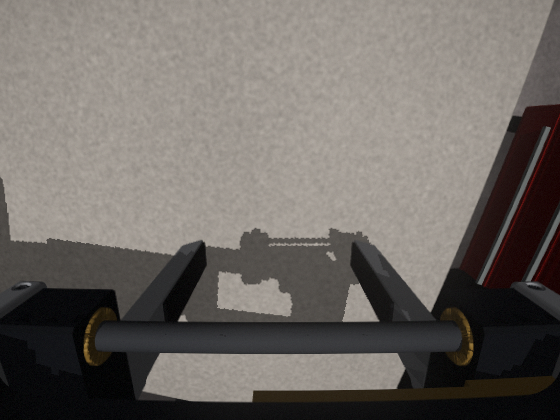

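The wide round cap is at top (200,205), the square one at (258,209) and the slim one at (330,210). The plywood tray is at (260,125), with the red trays at (395,115) and (150,290) as decoys. Next I measure these.

```bash
python3 - <<'E'
from h import *
s=load('top'); W=cloud(s); c=s['color'].astype(int)
def box(u0,v0,u1,v1): return W[v0:v1,u0:u1].reshape(-1,3),c[v0:v1,u0:u1].reshape(-1,3)
for nm,b in dict(cap=(180,185,222,225),sq=(240,192,280,228),slim=(315,196,345,222)).items():
    P,C=box(*b); m=(C.sum(1)<150)
    z=P[:,2]; zt=np.nanpercentile(z[m],90); t=(abs(z-zt)<.006)
    q=P[t]; print(nm,zt,t.sum(),np.nanmean(q,0),(np.nanmin(q,0)+np.nanmax(q,0))/2,np.nanmax(q,0)-np.nanmin(q,0))
# tray wood top rim
P,C=box(210,85,305,165); rim=(abs(P[:,2]-.09)<.005)&(C[:,0]>C[:,2]+25)
q=P[rim]; r=cv2.minAreaRect((q[:,:2]*1000).astype(np.float32)); print('tray rim',rim.sum(),r,np.median(q[:,2]))
# stop
P,C=box(130,70,170,165); m=P[:,2]>.092; q=P[m]; print('stop',m.sum(),cv2.minAreaRect((q[:,:2]*1000).astype(np.float32)),np.median(q[:,2]), cv2.boxPoints(cv2.minAreaRect((q[:,:2]*1000).astype(np.float32))))
# whole track
P,C=box(130,70,345,175); m=(P[:,2]>.04)&(P[:,2]<.11); q=P[m]; rr=cv2.minAreaRect((q[:,:2]*1000).astype(np.float32));print('track',rr,cv2.boxPoints(rr))
# stud
P,C=box(240,100,285,145); m=P[:,2]>.13; q=P[m]; print('stud',m.sum(),q.mean(0),(q.min(0)+q.max(0))/2,q[:,2].max(),np.ptp(q,axis=0))
big=cv2.resize(s['color'][70:235,125:350],None,fx=3.5,fy=3.5,interpolation=cv2.INTER_CUBIC); save(big,'crop_top.png')
E
```

```text
cap 0.0446367229924993 298 [0.46792891 0.13041966 0.04250303] [0.46843367 0.13087699 0.04319854] [0.04102394 0.04129703 0.00884212]
sq 0.03864452674887468 323 [0.45726729 0.00161288 0.03626268] [0.4581076  0.0022899  0.03685507] [0.04523171 0.04515049 0.00836331]
slim 0.04392784142610062 115 [ 0.45366902 -0.15539948  0.04157514] [ 0.4534069  -0.15551873  0.04243302] [0.02388226 0.02423421 0.00860183]
tray rim 757 ((634.845703125, -1.2672653198242188), (150.54498291015625, 121.02063751220703), 84.27473449707031) 0.09013778006992845
stop 437 ((658.4501953125, 236.67425537109375), (34.69953536987305, 140.24607849121094), 75.62825775146484) 0.10004705841507011 [[586.2152  237.27283]
 [722.0724  202.46204]
 [730.6852  236.07568]
 [594.828   270.88647]]
track ((638.6282958984375, 39.87202453613281), (410.9175720214844, 145.7332305908203), 84.4408187866211) [[ 546.2008  -157.56155]
 [ 691.24866 -171.67929]
 [ 731.0558   237.3056 ]
 [ 586.00793  251.42334]]
stud 138 [ 0.63358617 -0.00128297  0.13850557] [ 0.63483138 -0.00082634  0.13698987] 0.14386712051021344 [0.02589531 0.02384618 0.0137545 ]
```

View pics/crop_top.png

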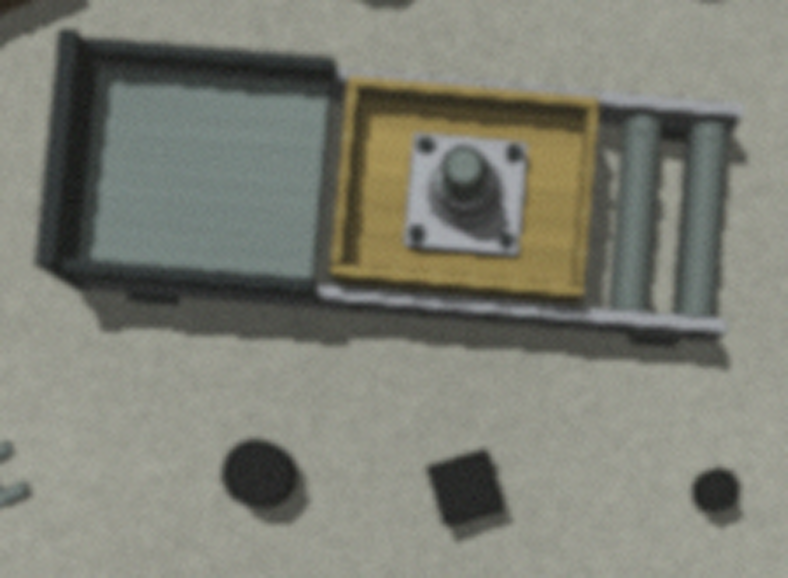

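>>> play_rows --steps '[{"x": 0.031,"y": 0.026,"rz": 0.0775,"hand": 0.04},{"x": 0.031,"y": 0.026,"rz": 0.0775,"hand": 0.04},{"x": 0.031,"y": 0.026,"rz": 0.0775,"hand": 0.04},{"x": 0.031,"y": 0.026,"rz": 0.0775,"hand": 0.04},{"x": 0.031,"y": 0.026,"rz": 0.0775,"hand": 0.04},{"x": 0.031,"y": 0.026,"rz": 0.0775,"hand": 0.04},{"x": 0.031,"y": 0.026,"rz": 0.0775,"hand": 0.04},{"x": 0.031,"y": 0.026,"rz": 0.0775,"hand": 0.04}]'

```text
schema error: expected keys x, y, z, rx, ry, rz, hand
```

>>> play_rows --steps '[{"x": 0.031,"y": 0.026,"rz": 0.0775,"hand": 0.04},{"x": 0.031,"y": 0.026,"rz": 0.0775,"hand": 0.04},{"x": 0.031,"y": 0.026,"rz": 0.0775,"hand": 0.04},{"x": 0.031,"y": 0.026,"rz": 0.0775,"hand": 0.04},{"x": 0.031,"y": 0.026,"rz": 0.0775,"hand": 0.04},{"x": 0.031,"y": 0.026,"rz": 0.0775,"hand": 0.04},{"x": 0.031,"y": 0.026,"rz": 0.0775,"hand": 0.04},{"hand": 0.04}]'

```text
schema error: expected keys x, y, z, rx, ry, rz, hand
```

>>> play_rows --steps '[{"x": 0.031,"y": 0.026,"z": 0,"rx": 0,"ry": 0,"rz": 0.0775,"hand": 0.04},{"x": 0.031,"y": 0.026,"z": 0,"rx": 0,"ry": 0,"rz": 0.0775,"hand": 0.04},{"x": 0.031,"y": 0.026,"z": 0,"rx": 0,"ry": 0,"rz": 0.0775,"hand": 0.04},{"x": 0.031,"y": 0.026,"z": 0,"rx": 0,"ry": 0,"rz": 0.0775,"hand": 0.04},{"x": 0.031,"y": 0.026,"z": 0,"rx": 0,"ry": 0,"rz": 0.0775,"hand": 0.04},{"x": 0.031,"y": 0.026,"z": 0,"rx": 0,"ry": 0,"rz": 0.0775,"hand": 0.04},{"x": 0.031,"y": 0.026,"z": 0,"rx": 0,"ry": 0,"rz": 0.0775,"hand": 0.04},{"x": 0.031,"y": 0.026,"z": 0,"rx": 0,"ry": 0,"rz": 0.0775,"hand": 0.04}]'

```text
time: 1.15
tool_pos: [0.3762, -0.326, 0.2052]
ee_rot: [-1.571, 0.0, -0.714]
wrist_force: [0.6, 0.1, -0.3]
width: 0.0401
```

Tracking is exact.

>>> play_rows --steps '[{"x": 0.031,"y": 0.026,"z": 0,"rx": 0,"ry": 0,"rz": 0.0775,"hand": 0.04},{"x": 0.031,"y": 0.026,"z": 0,"rx": 0,"ry": 0,"rz": 0.0775,"hand": 0.04},{"x": 0.031,"y": 0.026,"z": 0,"rx": 0,"ry": 0,"rz": 0.0775,"hand": 0.04},{"x": 0.031,"y": 0.026,"z": 0,"rx": 0,"ry": 0,"rz": 0.0775,"hand": 0.04},{"x": 0.031,"y": 0.026,"z": 0,"rx": 0,"ry": 0,"rz": 0.0775,"hand": 0.04},{"x": 0.031,"y": 0.026,"z": 0,"rx": 0,"ry": 0,"rz": 0.0775,"hand": 0.04},{"x": 0.031,"y": 0.026,"z": 0,"rx": 0,"ry": 0,"rz": 0.0775,"hand": 0.04},{"x": 0.031,"y": 0.026,"z": 0,"rx": 0,"ry": 0,"rz": 0.0775,"hand": 0.04}]'

```text
time: 2.15
tool_pos: [0.6242, -0.1181, 0.2049]
ee_rot: [-1.571, 0.001, -0.094]
wrist_force: [-0.2, 0.2, 0.2]
width: 0.0402
```

```bash
python3 - <<'E'
from h import *
s=snap('scene'); save(s['color'],'scene1.png')
E
```

```text
(no output)
```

View pics/scene1.png

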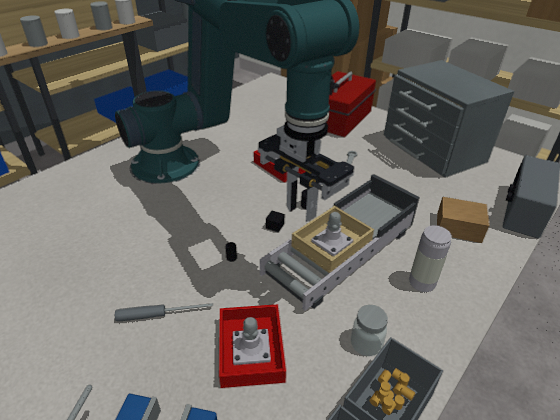

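The hand is above the track, behind the tray, so I lower it to pushing height.

>>> play_rows --steps '[{"x": 0,"y": 0,"z": -0.03,"rx": 0,"ry": 0,"rz": 0,"hand": 0.04},{"x": 0,"y": 0,"z": -0.04,"rx": 0,"ry": 0,"rz": 0,"hand": 0.04},{"x": 0,"y": 0,"z": -0.04,"rx": 0,"ry": 0,"rz": 0,"hand": 0.04},{"x": 0,"y": 0,"z": -0.02,"rx": 0,"ry": 0,"rz": 0,"hand": 0.04},{"x": 0,"y": 0,"z": -0.013,"rx": 0,"ry": 0,"rz": 0,"hand": 0.04},{"x": 0,"y": 0,"z": 0,"rx": 0,"ry": 0,"rz": 0,"hand": 0.04}]'

```text
time: 2.95
tool_pos: [0.6233, -0.1191, 0.0623]
ee_rot: [-1.571, 0.0, -0.097]
wrist_force: [0.2, -0.4, -0.6]
width: 0.04
```

>>> play_rows --steps '[{"x": 0.001,"y": 0.01,"z": 0,"rx": 0,"ry": 0,"rz": 0,"hand": 0.04},{"x": 0.001,"y": 0.01,"z": 0,"rx": 0,"ry": 0,"rz": 0,"hand": 0.04},{"x": 0.001,"y": 0.006,"z": 0,"rx": 0,"ry": 0,"rz": 0,"hand": 0.04},{"x": 0.0005,"y": 0.005,"z": 0,"rx": 0,"ry": 0,"rz": 0,"hand": 0.04},{"x": 0.0005,"y": 0.005,"z": 0,"rx": 0,"ry": 0,"rz": 0,"hand": 0.04},{"x": 0.0005,"y": 0.005,"z": 0,"rx": 0,"ry": 0,"rz": 0,"hand": 0.04},{"x": 0.0005,"y": 0.005,"z": 0,"rx": 0,"ry": 0,"rz": 0,"hand": 0.04},{"x": 0.0005,"y": 0.005,"z": 0,"rx": 0,"ry": 0,"rz": 0,"hand": 0.04}]'

```text
time: 3.95
tool_pos: [0.629, -0.0678, 0.0625]
ee_rot: [-1.571, -0.0, -0.097]
wrist_force: [-0.3, -0.7, 0.7]
width: 0.0401
```

```bash
python3 - <<'E'
from h import *
s=snap('scene'); save(cv2.resize(s['color'][140:330,220:440],None,fx=3,fy=3),'scene2.png')
E
```

```text
(no output)
```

View pics/scene2.png

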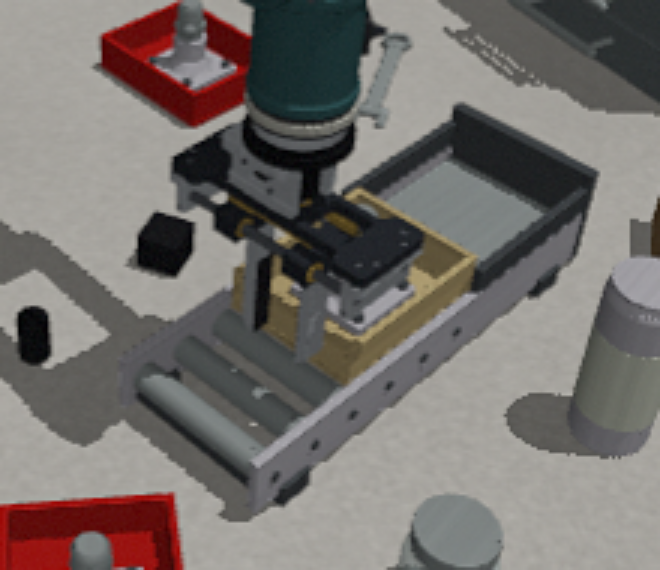

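The fingers are on the trailing wall and the tray is rolling, so I carry on pushing.

>>> play_rows --steps '[{"x": 0.0008,"y": 0.008,"z": 0,"rx": 0,"ry": 0,"rz": 0,"hand": 0.04},{"x": 0.0008,"y": 0.008,"z": 0,"rx": 0,"ry": 0,"rz": 0,"hand": 0.04},{"x": 0.0008,"y": 0.008,"z": 0,"rx": 0,"ry": 0,"rz": 0,"hand": 0.04},{"x": 0.0008,"y": 0.008,"z": 0,"rx": 0,"ry": 0,"rz": 0,"hand": 0.04},{"x": 0.0008,"y": 0.008,"z": 0,"rx": 0,"ry": 0,"rz": 0,"hand": 0.04},{"x": 0.0008,"y": 0.008,"z": 0,"rx": 0,"ry": 0,"rz": 0,"hand": 0.04},{"x": 0.0008,"y": 0.008,"z": 0,"rx": 0,"ry": 0,"rz": 0,"hand": 0.04},{"x": 0.0008,"y": 0.008,"z": 0,"rx": 0,"ry": 0,"rz": 0,"hand": 0.04}]'

```text
time: 5.0
tool_pos: [0.6352, -0.0038, 0.0624]
ee_rot: [-1.571, 0.0, -0.097]
wrist_force: [-0.5, -1.7, 0.7]
width: 0.04
```

>>> play_rows --steps '[{"x": 0.0007,"y": 0.007,"z": 0,"rx": 0,"ry": 0,"rz": 0,"hand": 0.04},{"x": 0.0007,"y": 0.007,"z": 0,"rx": 0,"ry": 0,"rz": 0,"hand": 0.04},{"x": 0.0007,"y": 0.007,"z": 0,"rx": 0,"ry": 0,"rz": 0,"hand": 0.04},{"x": 0.0007,"y": 0.007,"z": 0,"rx": 0,"ry": 0,"rz": 0,"hand": 0.04},{"x": 0.0007,"y": 0.007,"z": 0,"rx": 0,"ry": 0,"rz": 0,"hand": 0.04},{"x": 0.0007,"y": 0.007,"z": 0,"rx": 0,"ry": 0,"rz": 0,"hand": 0.04},{"x": 0.0007,"y": 0.007,"z": 0,"rx": 0,"ry": 0,"rz": 0,"hand": 0.04},{"x": 0.0007,"y": 0.007,"z": 0,"rx": 0,"ry": 0,"rz": 0,"hand": 0.04}]'

```text
time: 6.0
tool_pos: [0.6408, 0.0524, 0.0624]
ee_rot: [-1.571, 0.0, -0.097]
wrist_force: [0.7, -3.3, -1.4]
width: 0.0401
```

>>> play_rows --steps '[{"x": 0.0004,"y": 0.004,"z": 0,"rx": 0,"ry": 0,"rz": 0,"hand": 0.04},{"x": 0.0003,"y": 0.003,"z": 0,"rx": 0,"ry": 0,"rz": 0,"hand": 0.04},{"x": 0.0002,"y": 0.002,"z": 0,"rx": 0,"ry": 0,"rz": 0,"hand": 0.04},{"x": 0.0002,"y": 0.002,"z": 0,"rx": 0,"ry": 0,"rz": 0,"hand": 0.04}]'

```text
time: 6.5
tool_pos: [0.6419, 0.0629, 0.0624]
ee_rot: [-1.571, 0.0, -0.097]
wrist_force: [-0.5, -2.3, -2.5]
width: 0.0401
```

>>> play_rows --steps '[{"x": 0.0002,"y": 0.0025,"z": 0,"rx": 0,"ry": 0,"rz": 0,"hand": 0.04},{"x": 0.0002,"y": 0.0025,"z": 0,"rx": 0,"ry": 0,"rz": 0,"hand": 0.04},{"x": 0.0002,"y": 0.0025,"z": 0,"rx": 0,"ry": 0,"rz": 0,"hand": 0.04}]'

```text
time: 6.88
tool_pos: [0.6426, 0.0706, 0.0625]
ee_rot: [-1.571, -0.0, -0.097]
wrist_force: [0.7, -2.4, -2.1]
width: 0.0402
```

>>> play_rows --steps '[{"x": 0.0001,"y": 0.001,"z": 0,"rx": 0,"ry": 0,"rz": 0,"hand": 0.04},{"x": 0.0001,"y": 0.001,"z": 0,"rx": 0,"ry": 0,"rz": 0,"hand": 0.04},{"x": 0.0001,"y": 0.001,"z": 0,"rx": 0,"ry": 0,"rz": 0,"hand": 0.04}]'

```text
time: 7.25
tool_pos: [0.6426, 0.0718, 0.0625]
ee_rot: [-1.574, 0.001, -0.098]
wrist_force: [-1.9, -6.6, -1.9]
width: 0.0398
```

>>> play_rows --steps '[{"x": 0.0001,"y": 0.001,"z": 0,"rx": 0,"ry": 0,"rz": 0,"hand": 0.04},{"x": 0.0001,"y": 0.001,"z": 0,"rx": 0,"ry": 0,"rz": 0,"hand": 0.04}]'

```text
time: 7.5
tool_pos: [0.6425, 0.0719, 0.0626]
ee_rot: [-1.577, 0.001, -0.098]
wrist_force: [-4.0, -11.2, -0.4]
width: 0.04
```

>>> play_rows --steps '[{"x": 0.0,"y": 0.001,"z": 0,"rx": 0,"ry": 0,"rz": 0,"hand": 0.04},{"x": 0,"y": 0.001,"z": 0,"rx": 0,"ry": 0,"rz": 0,"hand": 0.04},{"x": 0,"y": 0,"z": 0,"rx": 0,"ry": 0,"rz": 0,"hand": 0.04}]'

```text
time: 7.88
tool_pos: [0.6424, 0.0718, 0.0626]
ee_rot: [-1.581, 0.001, -0.099]
wrist_force: [-3.0, -13.8, -0.6]
width: 0.0401
```

>>> play_rows --steps '[{"x": 0,"y": -0.004,"z": 0,"rx": 0,"ry": 0,"rz": 0,"hand": 0.04},{"x": 0,"y": -0.015,"z": 0,"rx": 0,"ry": 0,"rz": 0,"hand": 0.04},{"x": 0,"y": -0.03,"z": 0,"rx": 0,"ry": 0,"rz": 0,"hand": 0.04},{"x": 0,"y": 0,"z": 0.05,"rx": 0,"ry": 0,"rz": 0,"hand": 0.094},{"x": -0.03,"y": 0,"z": 0.05,"rx": 0,"ry": 0,"rz": 0,"hand": 0.094},{"x": -0.04,"y": 0,"z": 0.03,"rx": 0,"ry": 0,"rz": 0,"hand": 0.094},{"x": -0.05,"y": 0,"z": 0,"rx": 0,"ry": 0,"rz": 0,"hand": 0.094},{"x": -0.05,"y": 0,"z": 0,"rx": 0,"ry": 0,"rz": 0,"hand": 0.094}]'

```text
time: 8.88
tool_pos: [0.4726, 0.029, 0.1942]
ee_rot: [-1.569, -0.004, -0.096]
wrist_force: [-0.2, -0.2, 0.9]
width: 0.0864
```

```bash
python3 - <<'E'
from h import *
s=snap('top'); save(cv2.resize(s['color'][60:235,125:350],None,fx=3.4,fy=3.4,interpolation=cv2.INTER_CUBIC),'top3.png')
s=snap('wrist'); save(s['color'],'wrist3.png')
s=snap('scene'); save(cv2.resize(s['color'][140:330,220:440],None,fx=3,fy=3),'scene3.png')
E
```

```text
(no output)
```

View pics/top3.png

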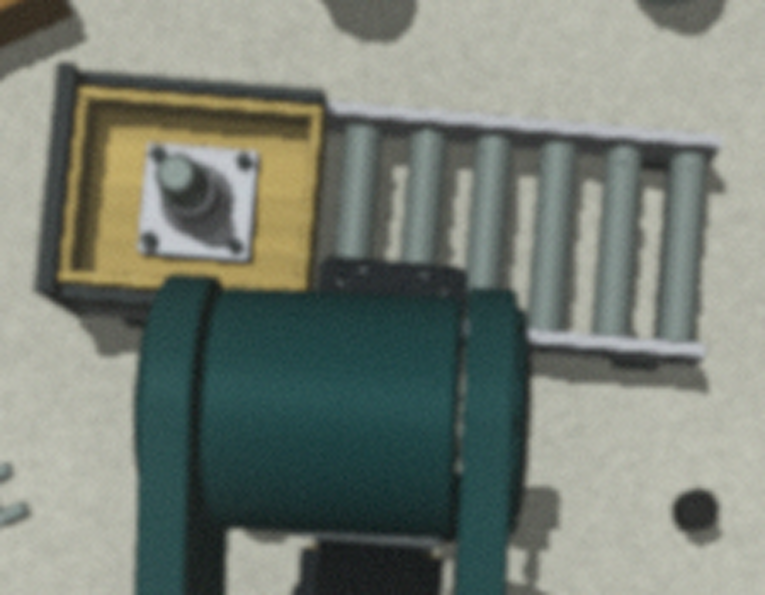

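View pics/wrist3.png

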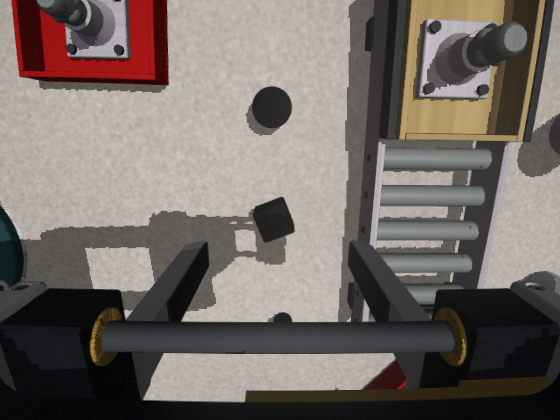

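View pics/scene3.png

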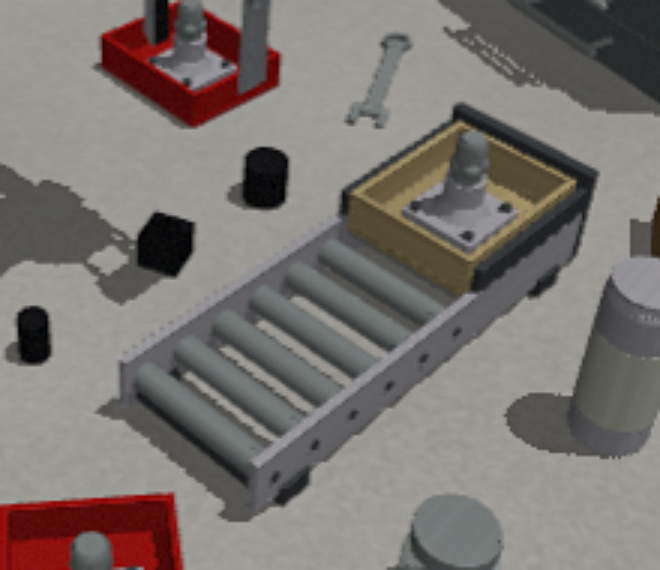

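The tray is home: its leading wall is against the dark stop in both the top and scene views. In the wrist view the wide cap is at (272,107) and the square cap at (273,218). Next I measure the cap and the stud from several views.

```bash
python3 - <<'E'
from h import *
d=np.array([.097,.995])
for n in ['top','wrist','scene']:
    s=load(n); W=cloud(s).reshape(-1,3); c=s['color'].reshape(-1,3).astype(int)
    near=(np.hypot(W[:,0]-.649,W[:,1]-.155)<.03)
    q=W[near&(W[:,2]>.134)&(W[:,2]<.15)]; print(n,'stud',len(q),(q.mean(0)),((q.min(0)+q.max(0))/2),np.ptp(q,axis=0)) if len(q) else 0
    near=(np.hypot(W[:,0]-.468,W[:,1]-.131)<.04)&(W[:,2]>.037)&(W[:,2]<.06)&(c.sum(1)<150)
    q=W[near]
    if len(q)>10: print(n,'cap',len(q),q.mean(0),(q.min(0)+q.max(0))/2,np.ptp(q,axis=0), cv2.minEnclosingCircle((q[:,:2]*1000).astype(np.float32)))
    m=(abs(W[:,2]-.09)<.004)&(c[:,0]>c[:,2]+25)&(np.hypot(W[:,0]-.649,W[:,1]-.155)<.11)
    q=W[m]; 
    if len(q)>50: print(n,'rim',len(q),cv2.minAreaRect((q[:,:2]*1000).astype(np.float32)))
s=load('wrist'); save(cv2.resize(s['color'][70:260,210:340],None,fx=3,fy=3,interpolation=cv2.INTER_CUBIC),'capcrop.png')
E
```

```text
top stud 128 [0.64942437 0.15765768 0.13865373] [0.65009636 0.15813018 0.13881988] [0.0240116  0.02607439 0.00955755]
top rim 662 ((650.50537109375, 158.5777587890625), (152.7930145263672, 120.69181060791016), 84.84742736816406)
wrist stud 980 [0.64635611 0.15581044 0.13857074] [0.64818665 0.15626665 0.13825352] [0.0253846  0.02498858 0.00836754]
wrist cap 1232 [0.46718892 0.12960382 0.04254963] [0.46700803 0.12934754 0.04253526] [0.04013644 0.04054944 0.00461948] ((467.178466796875, 129.34056091308594), 20.353084564208984)
wrist rim 2559 ((649.0537109375, 142.93911743164062), (122.24293518066406, 123.35689544677734), 84.52727508544922)
scene stud 57 [0.65063794 0.1510841  0.13856139] [0.649648   0.15330275 0.13822291] [0.02257259 0.0220147  0.00835293]
scene cap 128 [0.46888014 0.12374269 0.04239255] [0.46779959 0.12643432 0.04215315] [0.04215721 0.04362623 0.00987105] ((467.6455078125, 127.61087036132812), 23.91269302368164)
scene rim 451 ((647.6541137695312, 155.0330810546875), (153.7474365234375, 124.07146453857422), 84.75250244140625)
```

View pics/capcrop.png

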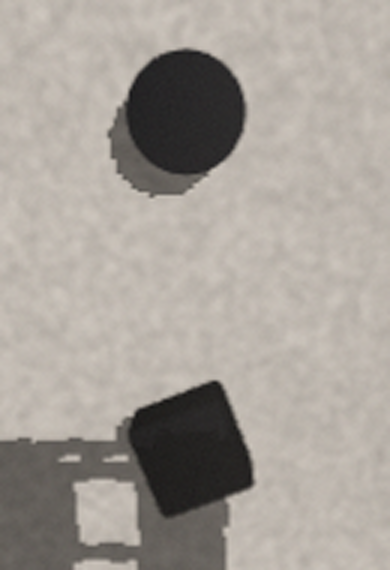

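>>> play_rows --steps '[{"x": -0.004,"y": 0.04,"z": -0.02,"rx": 0,"ry": 0,"rz": 0,"hand": 0.094},{"x": 0,"y": 0.04,"z": -0.02,"rx": 0,"ry": 0,"rz": 0,"hand": 0.094},{"x": 0,"y": 0.02,"z": -0.01,"rx": 0,"ry": 0,"rz": 0,"hand": 0.094},{"x": 0,"y": 0,"z": -0.04,"rx": 0,"ry": 0,"rz": 0,"hand": 0.094},{"x": 0,"y": 0,"z": 0,"rx": 0,"ry": 0,"rz": 0,"hand": 0.094}]'

```text
time: 9.65
tool_pos: [0.4679, 0.1288, 0.0997]
ee_rot: [-1.572, 0.006, -0.096]
wrist_force: [0.3, -0.1, 0.3]
width: 0.0941
```

```bash
python3 - <<'E'
from h import *
s=snap('wrist'); save(s['color'],'wrist4.png'); print(robot.get_obs()['tool_pos'],robot.get_obs()['ee_rot'])
E
```

```text
[0.46931319 0.12871997 0.10181962] [-1.57074428  0.00206064 -0.09674806]
```

View pics/wrist4.png

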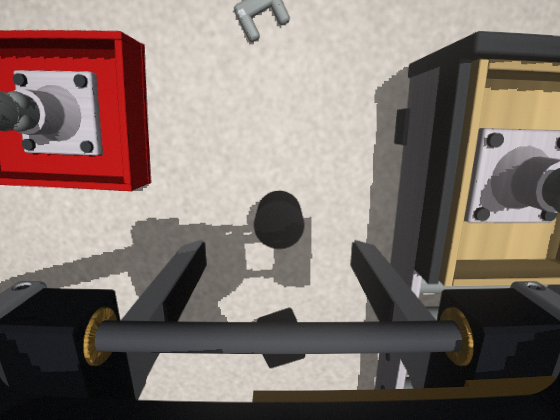

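The cap is at (278,218), midway between the fingertips, so I descend and grip.

>>> play_rows --steps '[{"x": -0.0015,"y": 0.001,"z": -0.03,"rx": 0,"ry": 0,"rz": 0,"hand": 0.094},{"x": 0,"y": 0,"z": -0.03,"rx": 0,"ry": 0,"rz": 0,"hand": 0.094},{"x": 0,"y": 0,"z": -0.02,"rx": 0,"ry": 0,"rz": 0,"hand": 0.094},{"x": 0,"y": 0,"z": -0.01,"rx": 0,"ry": 0,"rz": 0,"hand": 0.094},{"x": 0,"y": 0,"z": -0.007,"rx": 0,"ry": 0,"rz": 0,"hand": 0.094},{"x": 0,"y": 0,"z": 0,"rx": 0,"ry": 0,"rz": 0,"hand": 0.094}]'

```text
time: 10.45
tool_pos: [0.4683, 0.1295, 0.0061]
ee_rot: [-1.57, -0.001, -0.097]
wrist_force: [0.2, 0.5, 0.3]
width: 0.0943
```

>>> play_rows --steps '[{"x": 0,"y": 0,"z": 0,"rx": 0,"ry": 0,"rz": 0,"hand": 0.03},{"x": 0,"y": 0,"z": 0,"rx": 0,"ry": 0,"rz": 0,"hand": 0.03},{"x": 0,"y": 0,"z": 0,"rx": 0,"ry": 0,"rz": 0,"hand": 0.03},{"x": 0,"y": 0,"z": 0,"rx": 0,"ry": 0,"rz": 0,"hand": 0.03},{"x": 0,"y": 0,"z": 0,"rx": 0,"ry": 0,"rz": 0,"hand": 0.03},{"x": 0,"y": 0,"z": 0,"rx": 0,"ry": 0,"rz": 0,"hand": 0.03}]'

```text
time: 11.2
tool_pos: [0.4676, 0.1295, 0.0055]
ee_rot: [-1.571, -0.0, -0.097]
wrist_force: [0.6, 0.1, 0.7]
width: 0.042
```

Width 0.042 means the wide cap is held. I lift it and stop short of the stud, where the wrist camera can see both.

>>> play_rows --steps '[{"x": 0,"y": 0,"z": 0.03,"rx": 0,"ry": 0,"rz": 0,"hand": 0.03},{"x": 0,"y": 0,"z": 0.05,"rx": 0,"ry": 0,"rz": 0,"hand": 0.03},{"x": 0,"y": 0,"z": 0.05,"rx": 0,"ry": 0,"rz": 0,"hand": 0.03},{"x": 0.02,"y": -0.01,"z": 0.05,"rx": 0,"ry": 0,"rz": 0,"hand": 0.03},{"x": 0.05,"y": -0.02,"z": 0.01,"rx": 0,"ry": 0,"rz": 0,"hand": 0.03},{"x": 0.05,"y": -0.02,"z": 0,"rx": 0,"ry": 0,"rz": 0,"hand": 0.03},{"x": 0.04,"y": 0,"z": 0,"rx": 0,"ry": 0,"rz": 0,"hand": 0.03},{"x": 0.0215,"y": 0,"z": 0,"rx": 0,"ry": 0,"rz": 0,"hand": 0.03}]'

```text
time: 12.2
tool_pos: [0.6506, 0.0788, 0.1941]
ee_rot: [-1.571, 0.001, -0.098]
wrist_force: [0.3, 0.7, -1.3]
width: 0.0419
```

>>> play_rows --steps '[{"x": 0,"y": 0,"z": 0,"rx": 0,"ry": 0,"rz": 0,"hand": 0.03},{"x": 0,"y": 0,"z": 0,"rx": 0,"ry": 0,"rz": 0,"hand": 0.03}]'

```text
time: 12.45
tool_pos: [0.6484, 0.0796, 0.1952]
ee_rot: [-1.571, 0.001, -0.097]
wrist_force: [0.1, 0.3, -1.0]
width: 0.0415
```

```bash
python3 - <<'E'
from h import *
s=snap('wrist'); save(s['color'],'wrist5.png'); print(robot.get_obs()['tool_pos'],robot.get_obs()['ee_rot'])
W=cloud(s).reshape(-1,3)
near=(np.hypot(W[:,0]-.649,W[:,1]-.157)<.03)
for lo,hi in [(.134,.146),(.138,.146),(.115,.132)]:
    q=W[near&(W[:,2]>lo)&(W[:,2]<hi)]; print('stud',len(q),(q.mean(0)),((q.min(0)+q.max(0))/2),np.ptp(q,axis=0))
E
```

```text
[0.6483112  0.0796254  0.19565868] [-1.57085317e+00  3.39306788e-04 -9.67236413e-02]
stud 885 [0.64975175 0.15667492 0.13877606] [0.64956219 0.15646967 0.13801444] [0.02515415 0.02566377 0.00793605]
stud 617 [0.64974657 0.15660794 0.13980677] [0.64964921 0.15622057 0.13999441] [0.0221761  0.02312055 0.00397611]
stud 137 [0.65115365 0.15713097 0.11744157] [0.64936511 0.15679222 0.11762833] [0.02713024 0.02825725 0.00477742]
```

View pics/wrist5.png

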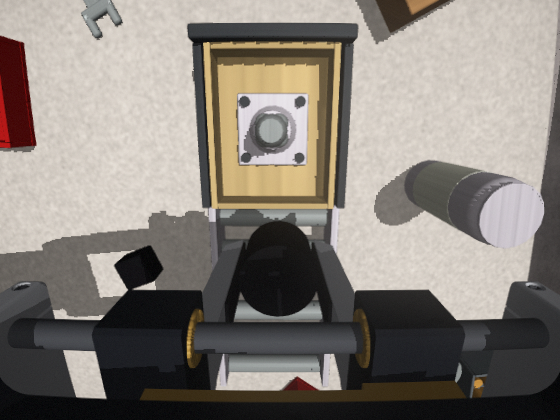

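```bash
python3 - <<'E'
from h import *
s=load('wrist'); W=cloud(s); c=s['color'].astype(int)
q=W[215:322,235:322].reshape(-1,3); m=(q[:,2]>.222)&(q[:,2]<.242)
q=q[m]; print(len(q),np.median(q,0),(q.min(0)+q.max(0))/2,np.ptp(q,axis=0),cv2.minEnclosingCircle((q[:,:2]*1000).astype(np.float32)))
for v in range(215,325,8): print(v,np.round(W[v,278],4),c[v,278])
for u in range(225,335,8): print(u,np.round(W[265,u],4))
E
```

```text
5130 [0.64804808 0.08269725 0.23218377] [0.64870002 0.07953002 0.23200708] [0.04720393 0.04263513 0.01998028] ((648.1015625, 82.74360656738281), 24.61315155029297)
215 [0.6459 0.0635 0.0507] [169 175 172]
223 [0.6497 0.1002 0.1944] [29 26 23]
231 [0.6497 0.1006 0.2107] [28 25 21]
239 [0.6497 0.1005 0.2232] [22 20 20]
247 [0.6497 0.0998 0.2328] [26 25 25]
255 [0.6493 0.0953 0.2326] [25 23 23]
263 [0.6488 0.0907 0.2324] [18 17 15]
271 [0.6484 0.0864 0.2328] [20 18 21]
279 [0.6479 0.0816 0.2325] [16 13 14]
287 [0.6474 0.0766 0.2321] [15 17 17]
295 [0.647  0.072  0.2323] [27 26 27]
303 [0.6465 0.0667 0.2318] [23 24 25]
311 [0.646  0.0617 0.2318] [23 24 24]
319 [ 0.6325 -0.0744  0.047 ] [106 105 102]
225 [0.621  0.0918 0.2315]
233 [0.6255 0.092  0.2327]
241 [0.6274 0.0859 0.2205]
249 [0.6338 0.0912 0.2327]
257 [0.6379 0.0908 0.2327]
265 [0.6419 0.09   0.2319]
273 [0.6461 0.0894 0.2315]
281 [0.6502 0.089  0.2314]
289 [0.6544 0.0885 0.2313]
297 [0.6585 0.0888 0.2326]
305 [0.6626 0.0885 0.2329]
313 [0.6669 0.0874 0.2315]
321 [0.6709 0.0874 0.2323]
329 [0.6751 0.0868 0.2319]
```

>>> play_rows --steps '[{"x": 0.0013,"y": 0.025,"z": 0,"rx": 0,"ry": 0,"rz": 0,"hand": 0.03},{"x": 0,"y": 0.025,"z": 0,"rx": 0,"ry": 0,"rz": 0,"hand": 0.03},{"x": 0,"y": 0.02,"z": -0.01,"rx": 0,"ry": 0,"rz": 0,"hand": 0.03},{"x": 0,"y": 0.007,"z": -0.01,"rx": 0,"ry": 0,"rz": 0,"hand": 0.03},{"x": 0,"y": 0,"z": -0.015,"rx": 0,"ry": 0,"rz": 0,"hand": 0.03},{"x": 0,"y": 0,"z": -0.005,"rx": 0,"ry": 0,"rz": 0,"hand": 0.03},{"x": 0,"y": 0,"z": 0,"rx": 0,"ry": 0,"rz": 0,"hand": 0.03}]'

```text
time: 13.38
tool_pos: [0.6501, 0.1556, 0.1544]
ee_rot: [-1.571, 0.002, -0.098]
wrist_force: [1.2, 0.1, -0.7]
width: 0.0416
```

```bash
python3 - <<'E'
from h import *
o=robot.get_obs(); print(o['tool_pos'],o['wrist_force'])
s=snap('scene'); save(cv2.resize(s['color'][120:310,260:440],None,fx=3,fy=3,interpolation=cv2.INTER_CUBIC),'scene6.png')
E
```

```text
[0.65007932 0.15556756 0.15439498] [ 1.15496278  0.13226016 -0.69542983]
```

View pics/scene6.png

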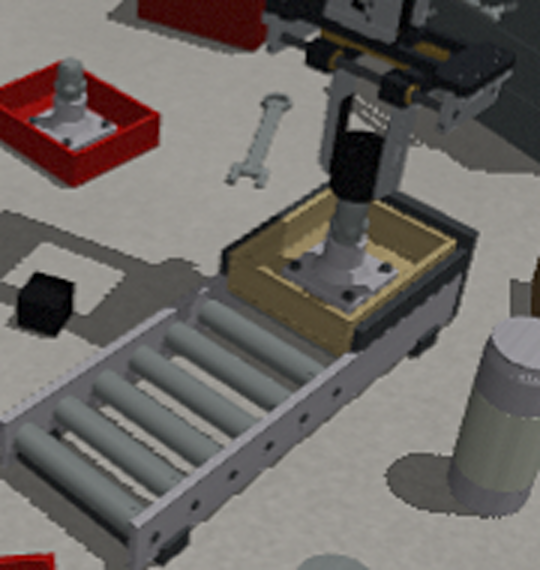

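The cap is above the stud (scene crop about (355,165)), so I lower it slowly and watch the side forces.

>>> play_rows --steps '[{"x": 0,"y": 0.0007,"z": -0.003,"rx": 0,"ry": 0,"rz": 0,"hand": 0.03},{"x": 0,"y": 0,"z": -0.003,"rx": 0,"ry": 0,"rz": 0,"hand": 0.03},{"x": 0,"y": 0,"z": -0.002,"rx": 0,"ry": 0,"rz": 0,"hand": 0.03},{"x": 0,"y": 0,"z": -0.002,"rx": 0,"ry": 0,"rz": 0,"hand": 0.03}]'

```text
time: 13.92
tool_pos: [0.6504, 0.1572, 0.1454]
ee_rot: [-1.571, -0.0, -0.097]
wrist_force: [0.5, -1.1, 0.2]
width: 0.042
```

>>> play_rows --steps '[{"x": 0,"y": 0,"z": -0.002,"rx": 0,"ry": 0,"rz": 0,"hand": 0.03},{"x": 0,"y": 0,"z": -0.002,"rx": 0,"ry": 0,"rz": 0,"hand": 0.03},{"x": 0,"y": 0,"z": -0.002,"rx": 0,"ry": 0,"rz": 0,"hand": 0.03}]'

```text
time: 14.3
tool_pos: [0.6504, 0.1572, 0.1394]
ee_rot: [-1.571, -0.0, -0.097]
wrist_force: [0.3, -0.2, -0.6]
width: 0.0416
```

>>> play_rows --steps '[{"x": 0,"y": 0,"z": -0.003,"rx": 0,"ry": 0,"rz": 0,"hand": 0.03},{"x": 0,"y": 0,"z": -0.003,"rx": 0,"ry": 0,"rz": 0,"hand": 0.03},{"x": 0,"y": 0,"z": -0.003,"rx": 0,"ry": 0,"rz": 0,"hand": 0.03},{"x": 0,"y": 0,"z": -0.002,"rx": 0,"ry": 0,"rz": 0,"hand": 0.03}]'

```text
time: 14.8
tool_pos: [0.6503, 0.1571, 0.1282]
ee_rot: [-1.571, 0.0, -0.097]
wrist_force: [0.6, -0.3, -0.3]
width: 0.042
```

>>> play_rows --steps '[{"x": 0,"y": 0,"z": -0.002,"rx": 0,"ry": 0,"rz": 0,"hand": 0.03},{"x": 0,"y": 0,"z": -0.002,"rx": 0,"ry": 0,"rz": 0,"hand": 0.03}]'

```text
time: 15.05
tool_pos: [0.6505, 0.1571, 0.1244]
ee_rot: [-1.571, -0.0, -0.097]
wrist_force: [0.1, -0.5, -0.9]
width: 0.042
```

>>> play_rows --steps '[{"x": 0,"y": 0,"z": -0.002,"rx": 0,"ry": 0,"rz": 0,"hand": 0.03},{"x": 0,"y": 0,"z": -0.001,"rx": 0,"ry": 0,"rz": 0,"hand": 0.03}]'

```text
time: 15.3
tool_pos: [0.6503, 0.1568, 0.1224]
ee_rot: [-1.571, -0.0, -0.097]
wrist_force: [-2.7, -1.6, 4.0]
width: 0.0418
```

The lip met the bumps at the expected height. I keep pressing.

>>> play_rows --steps '[{"x": -0.0004,"y": -0.0002,"z": -0.001,"rx": 0,"ry": 0,"rz": 0,"hand": 0.03},{"x": 0,"y": 0,"z": -0.001,"rx": 0,"ry": 0,"rz": 0,"hand": 0.03}]'

```text
time: 15.55
tool_pos: [0.6504, 0.1567, 0.1221]
ee_rot: [-1.571, -0.002, -0.097]
wrist_force: [-3.3, -1.2, 8.8]
width: 0.0423
```

>>> play_rows --steps '[{"x": 0,"y": 0,"z": -0.001,"rx": 0,"ry": 0,"rz": 0,"hand": 0.03},{"x": 0,"y": 0,"z": -0.001,"rx": 0,"ry": 0,"rz": 0,"hand": 0.03}]'

```text
time: 15.8
tool_pos: [0.6505, 0.1567, 0.1218]
ee_rot: [-1.571, -0.004, -0.097]
wrist_force: [-5.6, -1.6, 14.0]
width: 0.0419
```

>>> play_rows --steps '[{"x": 0,"y": 0,"z": -0.001,"rx": 0,"ry": 0,"rz": 0,"hand": 0.03},{"x": 0,"y": 0,"z": -0.001,"rx": 0,"ry": 0,"rz": 0,"hand": 0.03}]'

```text
time: 16.05
tool_pos: [0.6508, 0.1567, 0.1212]
ee_rot: [-1.57, -0.005, -0.097]
wrist_force: [-6.0, -1.5, 17.1]
width: 0.0419
```

>>> play_rows --steps '[{"x": -0.001,"y": -0.0003,"z": -0.0005,"rx": 0,"ry": 0,"rz": 0,"hand": 0.03},{"x": -0.001,"y": -0.0003,"z": -0.0005,"rx": 0,"ry": 0,"rz": 0,"hand": 0.03}]'

```text
time: 16.3
tool_pos: [0.6505, 0.1566, 0.1209]
ee_rot: [-1.569, -0.01, -0.097]
wrist_force: [-2.1, -1.1, 15.5]
width: 0.0421
```

>>> play_rows --steps '[{"x": 0,"y": 0,"z": -0.001,"rx": 0,"ry": 0,"rz": 0,"hand": 0.03},{"x": 0,"y": 0,"z": 0,"rx": 0,"ry": 0,"rz": 0,"hand": 0.03}]'

```text
time: 16.55
tool_pos: [0.6505, 0.1566, 0.1199]
ee_rot: [-1.569, -0.01, -0.097]
wrist_force: [-2.6, -1.2, 14.8]
width: 0.0422
```

>>> play_rows --steps '[{"x": -0.0005,"y": 0,"z": -0.001,"rx": 0,"ry": 0,"rz": 0,"hand": 0.03},{"x": 0,"y": 0,"z": -0.001,"rx": 0,"ry": 0,"rz": 0,"hand": 0.03}]'

```text
time: 16.8
tool_pos: [0.6499, 0.1565, 0.1156]
ee_rot: [-1.569, -0.008, -0.097]
wrist_force: [1.4, -0.9, 0.2]
width: 0.042
```

```bash
python3 - <<'E'
from h import *
o=robot.get_obs(); print(o['tool_pos'],o['wrist_force'])
s=snap('wrist'); W=cloud(s); save(s['color'],'wrist7.png')
q=W[225:310,255:305].reshape(-1,3); print('cap top z', np.nanmedian(q[:,2]), np.nanpercentile(q[:,2],[10,90]))
E
```

```text
[0.64989569 0.15653576 0.11562038] [ 1.37677664 -0.87448217  0.17840059]
cap top z 0.15235044261895817 [0.1285296  0.15325792]
```

View pics/wrist7.png

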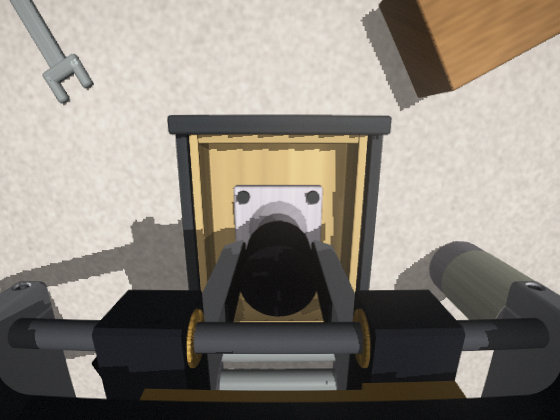

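It clicked: force fell from 15 N to 0 and the cap has not slipped (its top is 36.7 mm above the TCP). About 8 mm remain to home.

>>> play_rows --steps '[{"x": 0,"y": 0,"z": -0.002,"rx": 0,"ry": 0,"rz": 0,"hand": 0.03},{"x": 0,"y": 0,"z": -0.002,"rx": 0,"ry": 0,"rz": 0,"hand": 0.03},{"x": 0,"y": 0,"z": -0.002,"rx": 0,"ry": 0,"rz": 0,"hand": 0.03}]'

```text
time: 17.23
tool_pos: [0.6472, 0.1565, 0.107]
ee_rot: [-1.571, 0.0, -0.097]
wrist_force: [-3.5, 0.3, 10.9]
width: 0.0417
```

>>> play_rows --steps '[{"x": 0,"y": 0,"z": -0.002,"rx": 0,"ry": 0,"rz": 0,"hand": 0.03},{"x": 0,"y": 0,"z": -0.001,"rx": 0,"ry": 0,"rz": 0,"hand": 0.03}]'

```text
time: 17.48
tool_pos: [0.6473, 0.1565, 0.1069]
ee_rot: [-1.57, -0.002, -0.097]
wrist_force: [-6.4, 0.0, 16.5]
width: 0.0421
```

>>> play_rows --steps '[{"x": 0,"y": 0,"z": -0.001,"rx": 0,"ry": 0,"rz": 0,"hand": 0.03},{"x": 0,"y": 0,"z": -0.001,"rx": 0,"ry": 0,"rz": 0,"hand": 0.03}]'

```text
time: 17.73
tool_pos: [0.6473, 0.1565, 0.1069]
ee_rot: [-1.57, -0.003, -0.097]
wrist_force: [-9.7, -1.1, 21.8]
width: 0.0421
```

Home at TCP z = 0.107. The press is harder than needed, so I ease it to about 12 N and take out the side load.

>>> play_rows --steps '[{"x": -0.001,"y": 0,"z": 0.001,"rx": 0,"ry": 0,"rz": 0,"hand": 0.03},{"x": -0.0005,"y": 0,"z": 0.001,"rx": 0,"ry": 0,"rz": 0,"hand": 0.03},{"x": 0,"y": 0,"z": 0.0005,"rx": 0,"ry": 0,"rz": 0,"hand": 0.03},{"x": 0,"y": 0,"z": 0,"rx": 0,"ry": 0,"rz": 0,"hand": 0.03}]'

```text
time: 18.23
tool_pos: [0.6474, 0.1565, 0.1069]
ee_rot: [-1.57, -0.005, -0.097]
wrist_force: [-1.1, -1.6, 11.3]
width: 0.0422
```

```bash
python3 - <<'E'
from h import *
o=robot.get_obs(); print(o['tool_pos'],o['wrist_force'])
s=snap('wrist'); W=cloud(s); save(s['color'],'wrist8.png')
q=W[225:310,255:305].reshape(-1,3); print('cap top z', np.nanmedian(q[:,2]))
s=snap('scene'); save(cv2.resize(s['color'][120:310,260:440],None,fx=3,fy=3,interpolation=cv2.INTER_CUBIC),'scene8.png')
s=snap('top'); save(cv2.resize(s['color'][60:235,125:350],None,fx=3.4,fy=3.4,interpolation=cv2.INTER_CUBIC),'top8.png')
print(robot.get_obs()['wrist_force'])
E
```

```text
[0.64735841 0.15645794 0.10693357] [-1.0717173  -1.62770455 11.30857515]
cap top z 0.14373413983630878
[-1.61593134 -0.289127   11.7755282 ]
```

View pics/scene8.png

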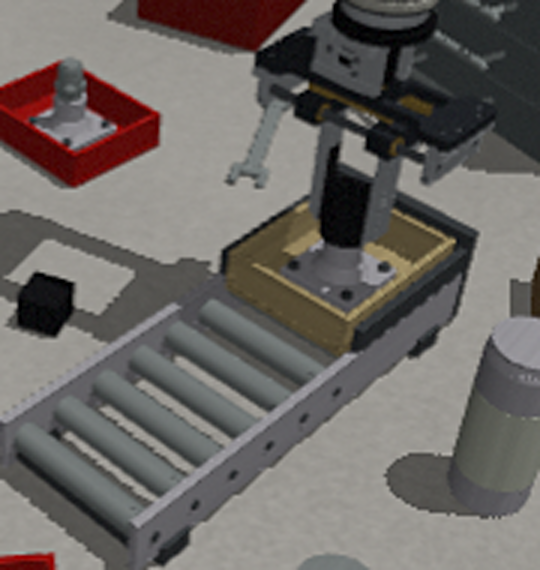

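View pics/wrist8.png

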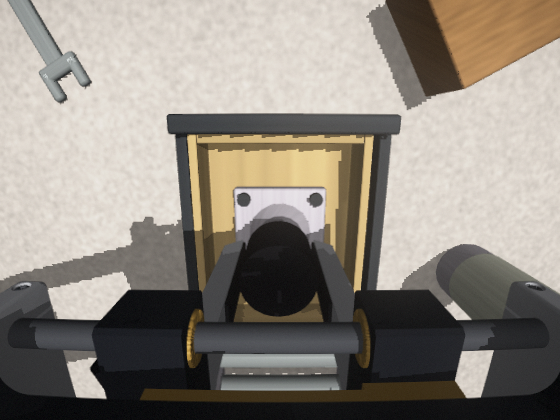

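View pics/top8.png

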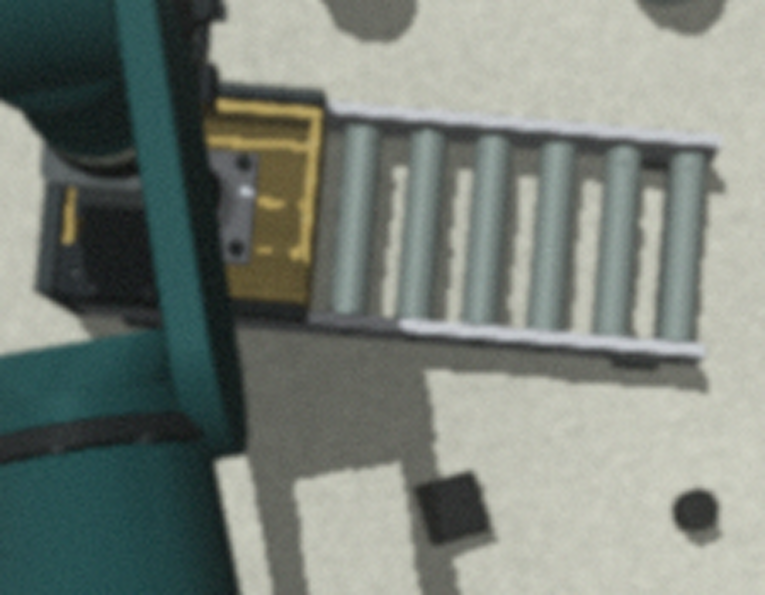

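```bash
python3 - <<'E'
from h import *
s=load('wrist'); W=cloud(s)
for u in (230,330):
  for v in range(122,152,2): print(u,v,np.round(W[v,u],4),s['color'][v,u])
save(cv2.resize(s['color'][100:200,160:410],None,fx=3,fy=3,interpolation=cv2.INTER_CUBIC),'gap.png')
o=robot.get_obs();print(o['wrist_force'],o['width'])
E
```

```text
230 122 [nan nan nan] [69 71 73]
230 124 [0.6261 0.2399 0.1016] [70 71 73]
230 126 [0.6258 0.2387 0.1005] [71 74 76]
230 128 [0.6256 0.2376 0.1004] [71 72 74]
230 130 [0.6254 0.2364 0.1002] [70 71 74]
230 132 [0.6253 0.2353 0.1001] [54 55 57]
230 134 [0.6234 0.2341 0.0889] [103  88  61]
230 136 [0.6233 0.2328 0.0896] [110  93  62]
230 138 [0.6233 0.2316 0.0905] [206 178 123]
230 140 [0.6231 0.2304 0.0902] [208 181 125]
230 142 [0.6229 0.2291 0.0901] [186 160 111]
230 144 [0.6174 0.2266 0.0559] [117 100  68]
230 146 [0.6173 0.2252 0.0563] [116  98  67]
230 148 [0.617  0.2237 0.0561] [117  99  66]
230 150 [0.617  0.2223 0.0571] [126 107  72]
330 122 [0.6855 0.2353 0.1006] [86 86 88]
330 124 [0.6855 0.2341 0.1007] [84 83 83]
330 126 [0.6855 0.233  0.1001] [86 84 85]
330 128 [0.6854 0.2318 0.1002] [85 85 85]
330 130 [0.6852 0.2306 0.1009] [85 85 83]
330 132 [0.6854 0.2294 0.0992] [70 69 66]
330 134 [0.6871 0.2279 0.0891] [87 76 58]
330 136 [0.6868 0.2267 0.0902] [117 100  70]
330 138 [0.6867 0.2254 0.0904] [211 184 130]
330 140 [0.6867 0.2242 0.09  ] [213 185 130]
330 142 [0.6865 0.223  0.0908] [200 174 122]
330 144 [0.6925 0.2193 0.0553] [126 108  75]
330 146 [0.6922 0.2179 0.0567] [128 110  76]
330 148 [0.6923 0.2163 0.0554] [127 109  76]
330 150 [0.6923 0.2148 0.055 ] [130 111  78]
[-1.61593134 -0.289127   11.7755282 ] 0.04220356549578186
```

View pics/gap.png

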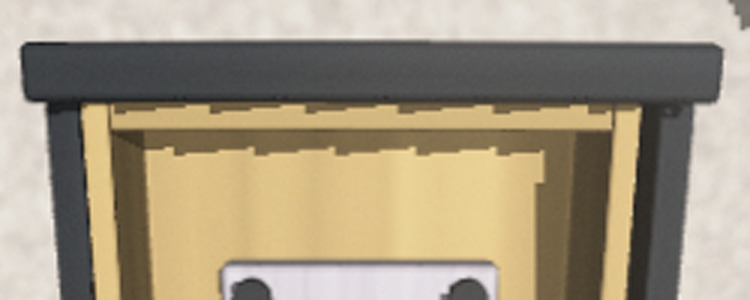

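The tray's leading wall is flush with the stop, at y about 0.2345 on the left and 0.228 on the right along the slanted face. The cap top is at 0.1437 (expected 0.144) with a press of about 11.8 N, so I hand in.

```bash
python3 - <<'E'
from h import *
print(workorder.close_job()); o=robot.get_obs(); print(o['time'],o['wrist_force'],o['tool_pos'])
E
```

```text
the job is handed in; nothing more can be done
None
the job is handed in; nothing more can be done
```

The tray is home against the stop and the wide foot cap is clicked on and fully home. The job was handed in at about 18.4 s with the fingers still pressing the cap down.

- **Tray:** I pushed it until it stopped moving, with the force rising to about 14 N. The last wrist picture shows its leading wall flush with the stop, with no gap I could measure.
- **Cap:** The lip met the bumps at the expected height. The force peaked at about 17 N (you gave about 12 N), then dropped to about 0 N at the click. I then pressed it home, and its top measured 0.1437 m against 0.144 m expected.
- **Final press:** It briefly reached about 22 N down with about 10 N sideways. I eased it to about 11.8 N down with under 2 N sideways.
- **Other caps:** The arm never touched the square cap or the slim cap, and both were still in place in the last top picture.
- **Disagreements:** During the final press the stud and tray drifted about 3 mm in -x, towards one side guide, without leaving the stop. The three cameras differed by up to about 5 mm on the stud's position, so I used the wrist camera. After hand-in no further state could be read.

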